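# Find the rocking lid and seat it

### The arm

A 6-joint arm with a two-finger parallel gripper is mounted at the origin on the work surface. World frame = base frame: x ahead of the robot, y to its left, z up, the work surface at z = 0. Lengths are in m, angles in rad, forces in N, time in s.
With the tool pointing down it reaches from about 0.275 to 0.825 m from the base axis. Payload 4.9 kg.
Tool frame: the origin (TCP) lies midway between the tips of the shut fingers; the grasp point (between the pads) lies 19 mm behind it (grip_point_offset is the distance from the TCP to the grasp point, in m); z points along the fingers, x is the direction in which the jaws open and shut, and the axes are right-handed (so a half turn about z gives the same grasp; the last joint's range is limited). The gripper opens to 85 mm and grips with 20 to 120 N. Pads are 22 mm wide; open, the fingers measure 114 mm over their backs; the gripper's body (76 mm by 85 mm) begins 54 mm behind the grasp point. The pads swing forward as they close: fully open they stand 13 mm farther back than shut.
Start: joints at [-1.368, 0.326, -0.193, 1.052, 0, 1.437], TCP at [0.182, -0.519, 0.209] pointing down, gripper open.
Joint ranges: [-2.65, 2.65], [-0.97, 1.79], [-1.3, 1.35], [-1.93, 2.1], [-1.47, 1.37], [-3.14, 3.14]. Speed limits (rad/s): [2.57, 2.57, 3.14, 3.14, 3.14, 3.14].

### API

Orientations are given as a rotation vector (axis times angle).
In Python, from cell import * gives the robot as it stands. Calls block until the motion is done:
- movep(position, orientation): joint-space move of the TCP to a pose.
- move_l(position, velocity=0.15, rot=None, until_force=None): straight line of the TCP; rot=None keeps the orientation; velocity is the mean speed in m/s. With until_force (N) it stops when the force on the tool has changed by that much, and returns True; else False.
- set_joints(angles): joint-space move.
- let_go() and grab(newtons=None): open the fingers fully, or close them until they stop; newtons is the grip in N (None keeps the last).
- sleep(seconds).
- ik(position, orientation): joint angles nearest the present ones, or None.
- get_state(): the state.
- grab_frame(name): name is "side" or "top" or "wrist"; returns a dict with "img" (384x512x3 uint8, red, green, blue), "fx", "fy", "cx", "cy" (pixels), "cam_to_world" (4x4, takes a point from camera to world coordinates); the wrist camera has in their place "T_tool_cam" (4x4, takes a point from camera to tool coordinates, whose origin is the TCP and whose axes are the tool frame's). Camera axes: x right, y down, z forward; pixel columns grow to the right and rows downward; lengths in m; the calibration is good to about 2 mm. A picture is of the moment at which its call begins: read the wrist's pose just before it. There is no depth.
A pose or a line that the arm cannot do raises MotionError and nothing moves.
- sign_off(): hands the job in, once; it reports no verdict.
Trained networks look in the newest picture that a camera, given by its name, has taken for a name from the list of things; names that differ only in an ending like _2 or _b are one class to them, and where a whole thing is asked for, a point or a joint stands for the part that bears it (a point fixed in the world has none). Each returns a list of dicts, best first, with "score" (0 to 1); they miss things now and then, are a little off and sometimes report something else, mostly with a low value. They report only what shows in the picture. A call takes as long as a camera call. They do not tell look-alikes from the thing itself.
- spot_in(camera, name): "centre" ([column, row] in pixels, amid what is visible of it).
- silhouettes(camera, name): "mask" (384x512 bool, what is visible of it) and "centre" ([column, row] in pixels, amid what is visible of it).
- tip_of(camera, name): "centre" ([column, row] in pixels: a listed point, or the origin of a listed thing).
The state is a dict: "clock": time; "q": joint angles; "joint_velocities": joint speeds; "tau": joint torques, N m; "position": TCP position; "eef_rot": TCP orientation; "contact_force": force on the tool from outside, world axes, zero at the start; "wrist_torque": the same for the moment, N m; "finger_gap": opening from 0.0 (shut) to 1.0 (fully open).
Only numpy, scipy, OpenCV 4.12 (cv2) and the standard library are available. Lean on these libraries where they do the work, as an engineer would, in place of code of your own. Each camera call takes 0.05 s, during which the arm holds its last target.

### The job

One of the three stoneware pots in the steel caddy has a lid that is not sitting home and rocks. Going along the row from the robot's left to its right, press a fingertip gently but definitely on each lid to feel which one rocks, and nudge that one sideways until it drops home, so that in the end all three lids sit flat on their pots. Use the outside of the fingers only: do not pick up any lid, and leave the other things on the shelf where they are.

Things in the scene. Friction and masses are not known exactly. Their poses are not given: they have to be found in the camera images.
- caddy: Low stainless serving caddy, fixed: deck 124 x 420 mm, wire gallery to 30 mm high, a carrying loop to 53 mm at either end. Origin: centre of its underside on the work surface; y along its length towards the left pot, x away from the robot (turned a little). The lids are brittle: no press on them over 40 N.
- place_left (a point): Centre of the mouth of the left pot (left = the robot's left, +y), at rim height, 78 mm above the work surface. Pots: identical round grey stoneware jars, 92 mm outside, mouth 76 mm, held fast in the caddy in a row, 135 mm apart.
- place_middle (a point): Centre of the mouth of the middle pot (left = the robot's left, +y), at rim height, 78 mm above the work surface. Unseated lid: 5 to 6 mm off its pot's centre in any direction; on that side the locating disc has climbed onto the rim, so that edge is about 5 mm high and the lid leans to the other side.
- place_right (a point): Centre of the mouth of the right pot (left = the robot's left, +y), at rim height, 78 mm above the work surface. Pressed by about 1 N on its high side the unseated lid tips by a few degrees. Pushed sideways (1 to 2 N, say at the knob) from the high side towards the pot's centre it drops in and stops against the mouth.
- lid_1: One of three identical grey stoneware lids, 200 g; any may be the unseated one. Origin: centre of the flange's underside, z up. Flange 94 mm across, 7 mm thick, flat on top; centre knob 23 mm across, its top 27 mm above the origin. Below, a solid locating disc 71 mm across, 5 mm deep, with about 2.5 mm of play all round in the mouth. Seated, the origin is 78 mm and the flange top 85 mm high.
- lid_2: One of three identical grey stoneware lids, 200 g; any may be the unseated one. Origin: centre of the flange's underside, z up. Flange 94 mm across, 7 mm thick, flat on top; centre knob 23 mm across, its top 27 mm above the origin. Below, a solid locating disc 71 mm across, 5 mm deep, with about 2.5 mm of play all round in the mouth. Seated, the origin is 78 mm and the flange top 85 mm high.
- lid_3: One of three identical grey stoneware lids, 200 g; any may be the unseated one. Origin: centre of the flange's underside, z up. Flange 94 mm across, 7 mm thick, flat on top; centre knob 23 mm across, its top 27 mm above the origin. Below, a solid locating disc 71 mm across, 5 mm deep, with about 2.5 mm of play all round in the mouth. Seated, the origin is 78 mm and the flange top 85 mm high.
- ramekin_a: Empty grey stoneware ramekin, fluted, 88 mm across, 46 mm high; bystander in front of the caddy. Origin: centre of its underside.
- ramekin_b: Empty grey stoneware ramekin, fluted, 88 mm across, 46 mm high; bystander behind the caddy. Origin: centre of its underside.
- pepper_mill: Turned wooden pepper mill, 50 mm across, 127 mm high, bystander in front of the caddy. Origin: centre of its underside.
- shaker: Empty glass shaker with steel cap, 42 mm across, 95 mm high, bystander behind the caddy. Origin: centre of its underside.
- tongs: Chrome tongs lying on the shelf behind the caddy, 250 mm long along own x, 25 mm high; bystander. Origin: centre of its underside.
- tongs_small: Small chrome tongs, 180 mm long along own x, 25 mm high, lying to the left; bystander. Origin: centre of its underside.
- roasting_tray: Stainless roasting tray, 360 x 250 mm (plus handles), 58 mm high, to the right; bystander. Origin: centre of its underside.
- spatula: Black plastic spatula, 310 mm long along own x, 20 mm high, lying in the roasting tray; bystander. Origin: centre of its underside.
Things that resemble listed ones, but are neither listed nor needed, are in the scene too. Leave any brown look-alike of the lid_2 alone.

How it is judged:
On the way, in this order (a step that is already met when the one before it is completed fails the run):
1. a fingertip presses the lid of the left pot (over 1 N) (((contact force between the fingers and lid_1 above 1 N and horizontal distance between lid_1 and place_left below 0.02 m) or (contact force between the fingers and lid_2 above 1 N and horizontal distance between lid_2 and place_left below 0.02 m) or (contact force between the fingers and lid_3 above 1 N and horizontal distance between lid_3 and place_left below 0.02 m))), for 0.05 s.
2. a fingertip presses the lid of the middle pot (over 1 N) (((contact force between the fingers and lid_1 above 1 N and horizontal distance between lid_1 and place_middle below 0.02 m) or (contact force between the fingers and lid_2 above 1 N and horizontal distance between lid_2 and place_middle below 0.02 m) or (contact force between the fingers and lid_3 above 1 N and horizontal distance between lid_3 and place_middle below 0.02 m))), for 0.05 s.
3. a fingertip presses the lid of the right pot (over 1 N) (((contact force between the fingers and lid_1 above 1 N and horizontal distance between lid_1 and place_right below 0.02 m) or (contact force between the fingers and lid_2 above 1 N and horizontal distance between lid_2 and place_right below 0.02 m) or (contact force between the fingers and lid_3 above 1 N and horizontal distance between lid_3 and place_right below 0.02 m))), for 0.05 s.
At the end, for the whole second after the job is handed in: All three lids lie seated and still: each within 5 mm of a pot's centre, tilted less than 0.025 rad, its origin 76.5 to 79.5 mm above the work surface (height (world z) of lid_1 between 0.0765 and 0.0795 m and angle between each of lid_1, lid_2, lid_3's own z axis and vertical below 0.025 rad and (horizontal distance between lid_1 and place_left below 0.005 m or horizontal distance between lid_1 and place_middle below 0.005 m or horizontal distance between lid_1 and place_right below 0.005 m) and linear speed of each of lid_1, lid_2, lid_3 below 0.01 m/s and height (world z) of lid_2 between 0.0765 and 0.0795 m and (horizontal distance between lid_2 and place_left below 0.005 m or horizontal distance between lid_2 and place_middle below 0.005 m or horizontal distance between lid_2 and place_right below 0.005 m) and height (world z) of lid_3 between 0.0765 and 0.0795 m and (horizontal distance between lid_3 and place_left below 0.005 m or horizontal distance between lid_3 and place_middle below 0.005 m or horizontal distance between lid_3 and place_right below 0.005 m)); the robot touches nothing.
It fails at once if a lid is lifted or carried (raised more than 20 mm above its seat) (height (world z) of any of lid_1, lid_2, lid_3 above 0.098 m).
It fails at once if a lid is pressed harder than 40 N (contact force between the fingers and lid_1 above 40 N or contact force between the fingers and lid_2 above 40 N or contact force between the fingers and lid_3 above 40 N).
It fails at once if another object is moved more than 25 mm (distance of any of ramekin_a, ramekin_b, pepper_mill, shaker, tongs, tongs_small, roasting_tray, spatula from where it was at the start of the episode above 0.025 m).
It also fails if it takes over 67 s, if anything falls off the work surface, if the arm or the gripper's body presses on something with over 40 N, if the wrist force passes 120 N, or if a joint passes its speed limit or range.

## Working session

There is one attempt and no reset: what is moved stays moved. The work goes in short steps, each a Python script; the robot and the scene stay as the last script left them, time stands still between calls to the robot, and variables do not carry over. Pictures are saved under pics/ and viewed, and the job is handed in when it is done.

```bash
mkdir -p pics; ls; cat > h.py <<'E'
from cell import *
import numpy as np, cv2
def save(cam,name):
    f=grab_frame(cam); cv2.imwrite('pics/'+name,f['img'][:,:,::-1]); return f
def ray(f,px,z):
    T=np.array(f['cam_to_world']); d=T[:3,:3]@np.array([(px[0]-f['cx'])/f['fx'],(px[1]-f['cy'])/f['fy'],1.]); o=T[:3,3]
    return o+d*(z-o[2])/d[2]
def proj(f,p,T=None):
    T=np.array(f['cam_to_world']) if T is None else T
    c=np.linalg.inv(T)@np.append(p,1); return np.array([f['fx']*c[0]/c[2]+f['cx'],f['fy']*c[1]/c[2]+f['cy']])
E
python3 - <<'E'
from h import *
s=get_state(); print({k:np.round(v,3) for k,v in s.items()})
for cam in ['top','side']:
    f=save(cam,cam+'0.png'); print(cam,np.round(f['cam_to_world'],3).tolist(),f['fx'])
    for n in ['lid_1','place_left','place_middle','place_right','caddy']:
        for fn in (tip_of,):
            try:
                for d in fn(cam,n)[:6]:
                    z=0.078 if n!='caddy' else 0
                    print(n,np.round(d['centre'],1),round(d['score'],2),np.round(ray(f,d['centre'],z),4))
            except Exception as e: print(n,e)
E
```

```text
pics
{'clock': np.float64(0.0), 'q': array([-1.368,  0.327, -0.194,  1.052, -0.   ,  1.437]), 'joint_velocities': array([-0.001,  0.001,  0.   ,  0.001, -0.001, -0.002]), 'tau': array([ 1.0000e-03, -4.4340e+01,  2.6244e+01,  1.6000e-02, -0.0000e+00,
       -0.0000e+00]), 'position': array([ 0.182, -0.518,  0.208]), 'eef_rot': array([-2.561e+00,  1.817e+00,  2.000e-03]), 'contact_force': array([-0.328,  0.188,  0.231]), 'wrist_torque': array([0.015, 0.024, 0.022]), 'finger_gap': np.float64(1.004)}
top [[0.03, -0.993, 0.113, 0.437], [-1.0, -0.029, 0.01, -0.062], [-0.006, -0.113, -0.994, 1.396], [0.0, 0.0, 0.0, 1.0]] 386.98888349320083
lid_1 [181.1 244.8] 0.95 [0.3721 0.2006 0.078 ]
lid_1 [245.6 192.7] 0.91 [ 0.5546 -0.0109  0.078 ]
lid_1 [233.9 122.1] 0.88 [0.8007 0.0381 0.078 ]
lid_1 [206.1 187.6] 0.82 [0.5682 0.1249 0.078 ]
lid_1 [231.8 167.5] 0.31 [0.6403 0.0395 0.078 ]
place_left [208.  188.9] 0.75 [0.5639 0.1182 0.078 ]
place_left [387.  202.5] 0.71 [ 0.5351 -0.4928  0.078 ]
place_middle [247.4 191.7] 0.72 [ 0.5582 -0.017   0.078 ]
place_right [285.5 194.3] 0.93 [ 0.5531 -0.1473  0.078 ]
caddy [247.2 192.2] 0.86 [ 0.5635 -0.0136  0.    ]
side [[0.976, -0.164, 0.143, 0.363], [-0.217, -0.675, 0.706, -1.196], [-0.019, -0.72, -0.694, 1.212], [0.0, 0.0, 0.0, 1.0]] 473.0826164751505
lid_1 [189.8 165.5] 0.9 [0.363  0.1315 0.078 ]
lid_1 [249.9 183.2] 0.89 [ 0.5575 -0.0122  0.078 ]
lid_1 [317.6 172.4] 0.87 [ 0.803  -0.0144  0.078 ]
lid_1 [245.9 156.1] 0.8 [0.572  0.1347 0.078 ]
lid_1 [256.8 208.9] 0.71 [ 0.5553 -0.1385  0.078 ]
place_left [244.1 159.2] 0.59 [0.5621 0.1189 0.078 ]
place_left [250.2 185.4] 0.22 [ 0.5563 -0.0234  0.078 ]
place_middle [250.5 181.7] 0.91 [ 0.561  -0.0053  0.078 ]
place_middle [249.2 200.1] 0.72 [ 0.5389 -0.0927  0.078 ]
place_middle [253.7 207.8] 0.18 [ 0.5463 -0.1312  0.078 ]
caddy [246.6 199.6] 0.97 [ 0.5424 -0.0122  0.    ]
```

```bash
python3 - <<'E'
import cv2
a=cv2.imread('pics/top0.png')
cv2.imwrite('pics/top0c.png',cv2.resize(a[80:300,110:350],None,fx=3,fy=2.7,interpolation=cv2.INTER_CUBIC))
a=cv2.imread('pics/side0.png')
cv2.imwrite('pics/side0c.png',cv2.resize(a[110:270,160:370],None,fx=3.7,fy=3.7,interpolation=cv2.INTER_CUBIC))
E
```

```text
(no output)
```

View pics/top0.png

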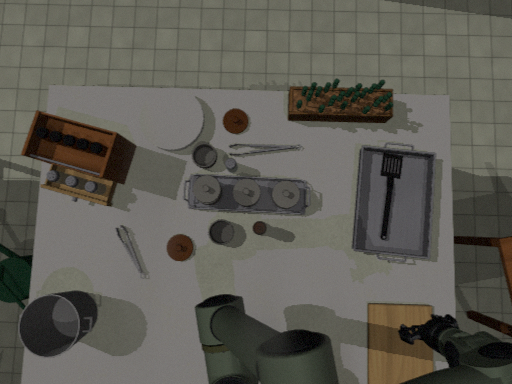

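View pics/side0.png

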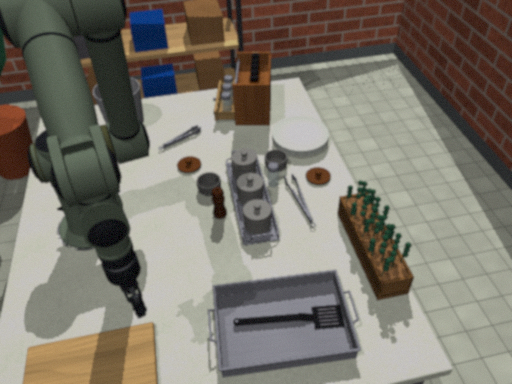

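```bash
sleep 1
```

```text
(no output)
```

View pics/top0c.png

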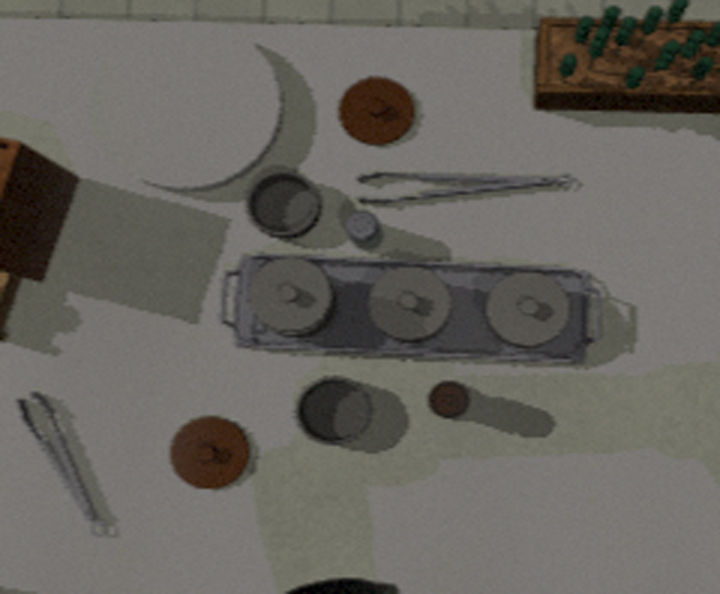

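View pics/side0c.png

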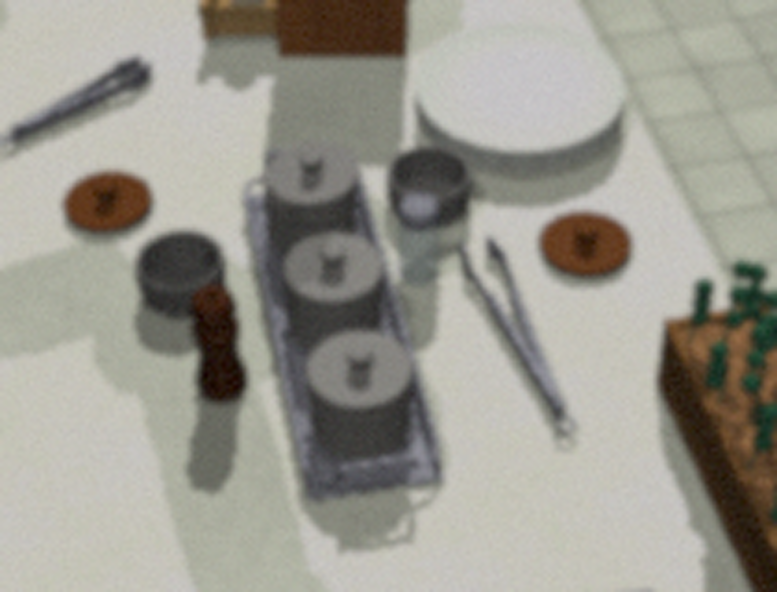

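Candidates for the wanted lids: grey lids in the top view at (207,189), (246,192) and (286,194). All three are on pots in the caddy. The brown look-alikes at (235,121) and (180,247) lie on the table and stay untouched. In the side view the left lid (245,157) looks offset. Next I'll take a close look with the wrist camera.

```bash
python3 - <<'E'
from h import *
grab()
R=[np.pi,0,0]
f=grab_frame('wrist'); print(np.round(f['T_tool_cam'],3).tolist(),f['fx'])
from scipy.spatial.transform import Rotation as Ro
# jaws along y or x
for yaw in (0,np.pi/2,-np.pi/2,np.pi):
    r=(Ro.from_euler('z',yaw)*Ro.from_rotvec(R)).as_rotvec()
    for p in ([0.5,-0.015,0.36],[0.56,0.12,0.09],[0.56,-0.15,0.09]):
        q=ik(p,r); print(yaw,p,None if q is None else np.round(q,2))
E
```

```text
[[1.0, -0.001, -0.001, -0.001], [0.001, 0.965, 0.261, -0.066], [0.001, -0.261, 0.965, -0.165], [0.0, 0.0, 0.0, 1.0]] 311.7622137821475
0 [0.5, -0.015, 0.36] [-0.18  0.18 -0.01  1.38  0.    1.39]
0 [0.56, 0.12, 0.09] [ 0.08  0.47 -0.3   0.8   0.    1.65]
0 [0.56, -0.15, 0.09] [-0.39  0.48 -0.28  0.81  0.    1.18]
1.5707963267948966 [0.5, -0.015, 0.36] [-0.18  0.18 -0.01  1.38  0.   -0.18]
1.5707963267948966 [0.56, 0.12, 0.09] [ 0.08  0.47 -0.3   0.8   0.    0.08]
1.5707963267948966 [0.56, -0.15, 0.09] [-0.39  0.48 -0.28  0.81  0.   -0.39]
-1.5707963267948966 [0.5, -0.015, 0.36] [-0.18  0.18 -0.01  1.38  0.    2.96]
-1.5707963267948966 [0.56, 0.12, 0.09] [ 0.08  0.47 -0.3   0.8   0.   -3.06]
-1.5707963267948966 [0.56, -0.15, 0.09] [-0.39  0.48 -0.28  0.81  0.    2.75]
3.141592653589793 [0.5, -0.015, 0.36] [-0.18  0.18 -0.01  1.38  0.   -1.75]
3.141592653589793 [0.56, 0.12, 0.09] [ 0.08  0.47 -0.3   0.8   0.   -1.49]
3.141592653589793 [0.56, -0.15, 0.09] [-0.39  0.48 -0.28  0.81  0.   -1.96]
```

```bash
cat >> h.py <<'E'
from scipy.spatial.transform import Rotation as Ro
RD=(Ro.from_euler('z',np.pi/2)*Ro.from_rotvec([np.pi,0,0])).as_rotvec()
def wrist(name):
    s=get_state(); f=save('wrist',name)
    T=np.eye(4); T[:3,:3]=Ro.from_rotvec(s['eef_rot']).as_matrix(); T[:3,3]=s['position']
    f['cam_to_world']=T@np.array(f['T_tool_cam']); return f
E
python3 - <<'E'
from h import *
movep([0.48,-0.015,0.23],RD)
f=wrist('w1.png'); print(get_state()['clock'],get_state()['position'])
for n in ['lid_1','place_left','place_middle','place_right','pepper_mill']:
    for d in tip_of('wrist',n)[:5]:
        print(n,np.round(d['centre'],1),round(d['score'],2),np.round(ray(f,d['centre'],0 if n[:3]=='pep' else .078),4))
for d in silhouettes('wrist','lid_1')[:4]:
    m=d['mask'].astype(np.uint8); c=max(cv2.findContours(m,0,1)[0],key=cv2.contourArea); print(d['score'],d['centre'],cv2.fitEllipse(c))
E
```

```text
3.5667 [ 0.48009584 -0.0157146   0.22997164]
lid_1 [390.6 255.8] 0.89 [0.5704 0.1317 0.078 ]
lid_1 [260.  246.6] 0.82 [ 0.5589 -0.0135  0.078 ]
lid_1 [464.7  62.2] 0.73 [0.3704 0.1802 0.078 ]
lid_1 [142.9 240.6] 0.72 [ 0.5515 -0.1419  0.078 ]
pepper_mill [226.8 129.9] 0.98 [ 0.4372 -0.0543  0.    ]
0.69 [466.0, 59.7] ((466.1656188964844, 59.68557357788086), (77.88883972167969, 93.46903228759766), 38.9703369140625)
0.67 [270.5, 230.0] ((263.85955810546875, 242.5469512939453), (72.72833251953125, 80.69300842285156), 78.39766693115234)
0.61 [395.7, 251.2] ((390.088623046875, 251.46517944335938), (80.33624267578125, 88.05412292480469), 87.24835968017578)
0.59 [140.0, 242.6] ((139.48568725585938, 242.28038024902344), (78.61407470703125, 87.28197479248047), 109.8287353515625)
```

View pics/w1.png

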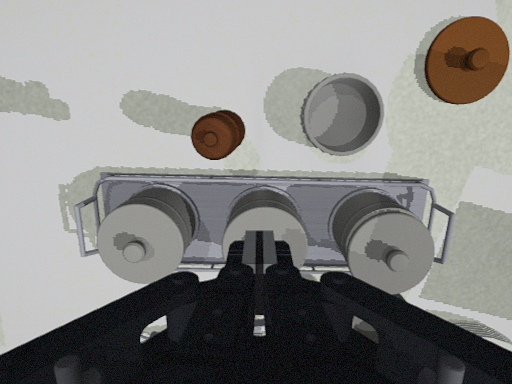

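The left lid at (390,255) sits askew on its pot. The middle lid is half hidden by the fingers, and the right one at (140,242) looks flush. I'll shift the view so the fingers hide less.

```bash
python3 - <<'E'
from h import *
for i,y in enumerate([-0.015,0.12]):
    movep([0.62,y,0.20+0.02*(i==0)],RD)
    f=wrist(f'w2{i}.png'); print(get_state()['clock'],get_state()['position'])
    for n in ['lid_1','place_left','place_middle','place_right','caddy']:
        for d in tip_of('wrist',n)[:5]:
            print(n,np.round(d['centre'],1),round(d['score'],2),np.round(ray(f,d['centre'],0 if n[:3]=='cad' else .078),4))
    np.save(f'T2{i}.npy',f['cam_to_world'])
E
```

```text
4.5333 [ 0.61904225 -0.01493478  0.21965559]
lid_1 [122.7 110.3] 0.93 [ 0.5529 -0.1429  0.078 ]
lid_1 [410.3 123.1] 0.8 [0.5649 0.1314 0.078 ]
lid_1 [261.2 117.5] 0.61 [ 0.5596 -0.0116  0.078 ]
5.4417 [0.62003338 0.11973134 0.20031115]
lid_1 [267.7 122.7] 0.88 [0.5643 0.1295 0.078 ]
lid_1 [110.7 114.8] 0.79 [ 0.5575 -0.0106  0.078 ]
place_middle [269. 124.] 0.57 [0.5655 0.1307 0.078 ]
place_middle [109.6 114.2] 0.29 [ 0.557  -0.0115  0.078 ]
```

View pics/w20.png

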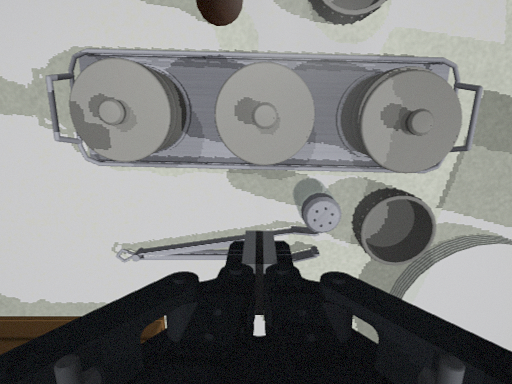

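View pics/w21.png

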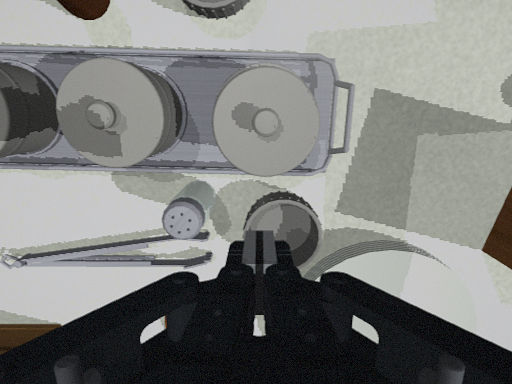

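The left lid (w21 at (267,121), knob about central) overhangs outward towards the end loop. The middle (265,115 in w20) and right (122,110) lids look flat. I'll check with model overlays, then feel them.

```bash
python3 - <<'E'
from h import *
from scipy.optimize import minimize
f=grab_frame('wrist')
def prep(n):
    g=cv2.cvtColor(cv2.imread(n),cv2.COLOR_BGR2GRAY).astype(np.float32)
    return cv2.GaussianBlur(g,(0,0),1.0)
t=np.linspace(0,2*np.pi,120,endpoint=False)
def P(T,pts):
    c=(np.linalg.inv(T)@np.c_[pts,np.ones(len(pts))].T)[:3]
    return np.c_[f['fx']*c[0]/c[2]+f['cx'],f['fy']*c[1]/c[2]+f['cy']]
def circ(par,r,h):
    x,y,z,a,b=par
    R=Ro.from_rotvec([a,b,0]).as_matrix()
    return (R@np.c_[r*np.cos(t),r*np.sin(t),h+0*t].T).T+[x,y,z]
def samp(g,p): return cv2.remap(g,p[:,0].astype(np.float32).reshape(1,-1),p[:,1].astype(np.float32).reshape(1,-1),cv2.INTER_LINEAR,borderMode=cv2.BORDER_REPLICATE)[0]
def score(par,views):
    s=0
    for g,T in views:
        for r,h,w in ((.047,.007,1),(.0115,.027,.4)):
            di=samp(g,P(T,circ(par,r-.0012,h)))-samp(g,P(T,circ(par,r+.0012,h)))
            s+=w*np.mean(np.minimum(np.abs(di),25))
    return -s
V=[(prep(f'pics/w2{i}.png'),np.load(f'T2{i}.npy')) for i in (0,1)]
for name,c0,vs in (('L',(.565,.131),V),('M',(.559,-.012),V),('R',(.553,-.143),V[:1])):
    best=None
    for a in (-.06,0,.06):
        for b in (-.06,0,.06):
            for zz in (.078,.081):
              r=minimize(lambda q:score([c0[0]+q[0]*.01,c0[1]+q[1]*.01,zz+q[2]*.01,q[3]*.1,q[4]*.1],vs)+ (q[2]/.3)**2*.3,[0,0,0,a*10,b*10],method='Nelder-Mead',options=dict(maxiter=500))
              if best is None or r.fun<best[0]: best=(r.fun,[c0[0]+r.x[0]*.01,c0[1]+r.x[1]*.01,zz+r.x[2]*.01,r.x[3]*.1,r.x[4]*.1])
    print(name,round(best[0],2),np.round(best[1],4))
    for i,(g,T) in enumerate(vs):
        im=cv2.imread(f'pics/w2{i}o.png') if name!='L' else None
        if im is None: im=cv2.resize(cv2.imread(f'pics/w2{i}.png')[40:200],None,fx=1.56*2,fy=1.56*2)
        for r,h in ((.047,.007),(.0115,.027)):
            q=(P(T,circ(best[1],r,h))-[0,40])*3.12
            for p in q.astype(int): cv2.circle(im,tuple(int(v) for v in p),1,(0,0,255),-1)
        cv2.imwrite(f'pics/w2{i}o.png',im)
for i in (0,1):
    im=cv2.imread(f'pics/w2{i}o.png'); cv2.imwrite(f'pics/w2{i}p.png',cv2.resize(im[:, 400 if i==0 else 0:],(798,330)) if 0 else cv2.resize(im,(800,250)))
E
```

```text
L -49.69 [ 0.5662  0.1293  0.0785 -0.0142 -0.0671]
M -47.32 [ 0.5596 -0.0087  0.0765  0.0012  0.0078]
R -27.83 [ 5.522e-01 -1.419e-01  8.100e-02  2.000e-04  4.650e-02]
```

View pics/w20p.png

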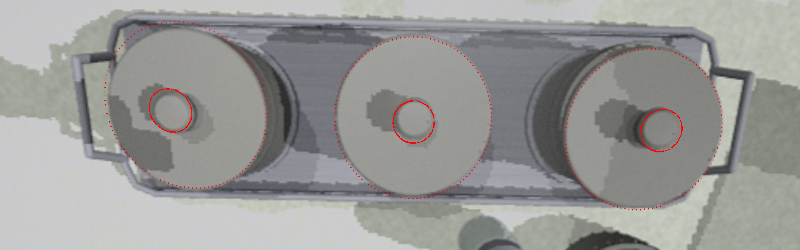

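View pics/w21p.png

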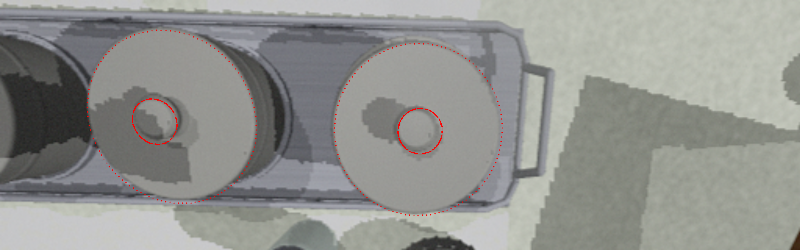

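```bash
cat >> h.py <<'E'
def press(x,y,F=2.0,z0=.098,zmin=.079,v=.02):
    move_l([x,y,z0+.012],velocity=.2,rot=RD); move_l([x,y,z0],velocity=.08)
    sleep(.1); f0=np.array(get_state()['contact_force'])
    hit=move_l([x,y,zmin],velocity=v,until_force=F)
    s1=get_state(); sleep(.12); s2=get_state()
    move_l([x,y,z0+.012],velocity=.1)
    print(np.round([x,y],3),hit,'z',np.round(s1['position'][2]*1e3,2),np.round(s2['position'][2]*1e3,2),'dF',np.round(np.array(s1['contact_force'])-f0,1),np.round(np.array(s2['contact_force'])-f0,1),'t',round(s2['clock'],2))
    return s2['position'][2]
E
python3 - <<'E'
from h import *
movep([.53,.128,.125],RD)
for dx,dy in ((-.033,0),(.033,0)): press(.565+dx,.128+dy)
E
```

```text
[0.532 0.128] False z 79.11 79.17 dF [-0.4  0.6  0.9] [-0.2  0.7  1. ] t 8.15
[0.598 0.128] False z 79.14 79.18 dF [-0.5  0.8 -0.1] [0.9 0.9 0. ] t 10.71
```

```bash
python3 - <<'E'
from h import *
print(get_state()['finger_gap'],get_state()['position'],get_state()['contact_force'])
f=save('side','s1.png'); a=f['img'][100:260,170:330,::-1]
cv2.imwrite('pics/s1c.png',cv2.resize(a,None,fx=3.7,fy=3.7,interpolation=cv2.INTER_CUBIC))
f=wrist('w3.png')
for d in tip_of('wrist','lid_1')[:5]: print(np.round(d['centre']),np.round(ray(f,d['centre'],.078),4))
E
```

```text
0.0008160909346315679 [0.59835573 0.12804818 0.11038017] [-0.07015563  0.53053054 -0.17241587]
[258. 166.] [0.5659 0.1286 0.078 ]
[ 36. 153.] [ 0.5578 -0.0114  0.078 ]
```

View pics/s1c.png

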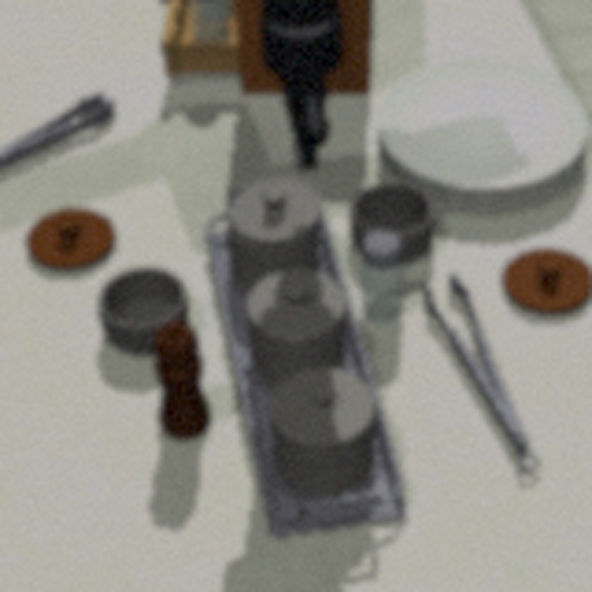

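View pics/w3.png

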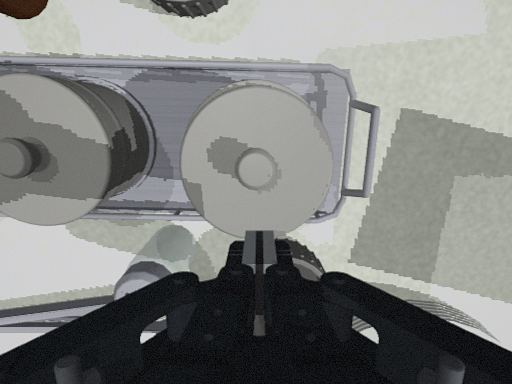

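```bash
python3 - <<'E'
from h import *
f=grab_frame('side'); s=get_state(); p=np.array(s['position']); print(proj(f,p),'crop',(proj(f,p)-[170,100])*3.7)
for z in (.0,.078): print(z,(proj(f,[.566,.1286,z])-[170,100])*3.7)
g=wrist('w4.png'); print('wrist TCP',proj(g,p))
for d in spot_in('side','lid_1'): print(d)
# slow descend at +x while photographing
move_l([.598,.128,.0795],velocity=.05)
print(get_state()['position'],get_state()['contact_force'])
f=save('side','s2.png'); a=f['img'][100:220,190:330,::-1]
cv2.imwrite('pics/s2c.png',cv2.resize(a,None,fx=4.5,fy=4.5,interpolation=cv2.INTER_CUBIC))
wrist('w5.png')
print(get_state()['clock'])
E
```

```text
[252.6916201  149.66776895] crop [305.95899439 183.77074512]
0.0 [279.59632735 270.06381751]
0.078 [276.15622197 212.3158705 ]
wrist TCP [257.06002891 231.14465008]
{'centre': [317.7, 173.3], 'score': 0.79}
{'centre': [190.7, 164.9], 'score': 0.6}
{'centre': [248.9, 185.1], 'score': 0.59}
{'centre': [240.5, 155.3], 'score': 0.59}
[0.59814213 0.12802152 0.07955683] [-0.45502829  0.53446973 -0.15218936]
12.325
```

View pics/s2c.png

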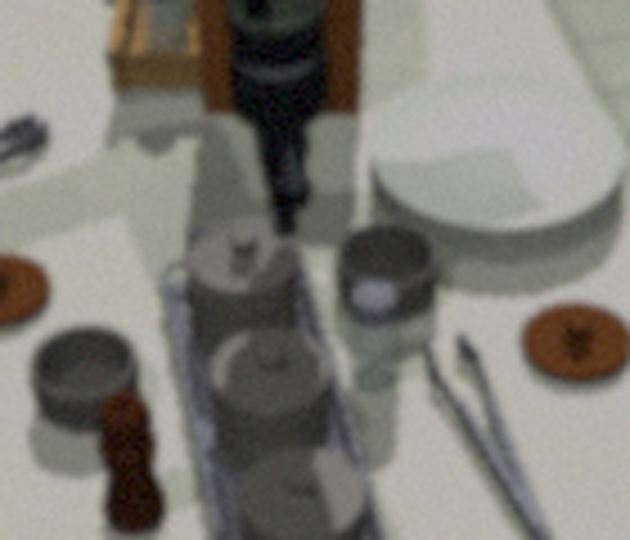

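View pics/w5.png

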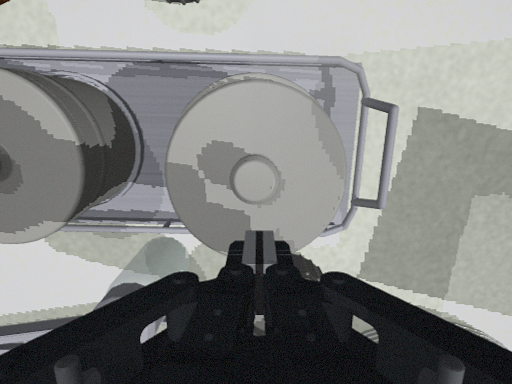

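The fingertip shows at the lid's +x edge (wrist view (260,240)) and there's still no force at z = 79.5 mm. So the tip is either higher than assumed or beyond the edge. I'll probe lower under force control, nearer the lid centre.

```bash
python3 - <<'E'
from h import *
f=grab_frame('side'); p=np.array(get_state()['position']); print(proj(f,p))
im=cv2.resize(f['img'][100:220,190:330,::-1],None,fx=4.5,fy=4.5,interpolation=cv2.INTER_CUBIC)
for q,c in ((p,(0,0,255)),(p+[0,0,.073],(0,255,0))):
    u=(proj(f,q)-[190,100])*4.5; cv2.circle(im,(int(u[0]),int(u[1])),4,c,1)
t=np.linspace(0,6.28,80)
for a in t:
    u=(proj(f,[.566+.047*np.cos(a),.1286+.047*np.sin(a),.085])-[190,100])*4.5; cv2.circle(im,(int(u[0]),int(u[1])),1,(255,0,0),-1)
cv2.imwrite('pics/s3c.png',im)
w=wrist('w6.png'); im=cv2.imread('pics/w6.png')
for x in (-.011,0,.011):
    u=proj(w,p+[x,0,0]); cv2.circle(im,(int(u[0]),int(u[1])),3,(0,0,255),1)
for a in t:
    u=proj(w,[.566+.047*np.cos(a),.1286+.047*np.sin(a),.085]); cv2.circle(im,(int(u[0]),int(u[1])),1,(255,0,0),-1)
cv2.imwrite('pics/w6o.png',im)
E
```

```text
[253.21152332 155.72824556]
```

View pics/s3c.png

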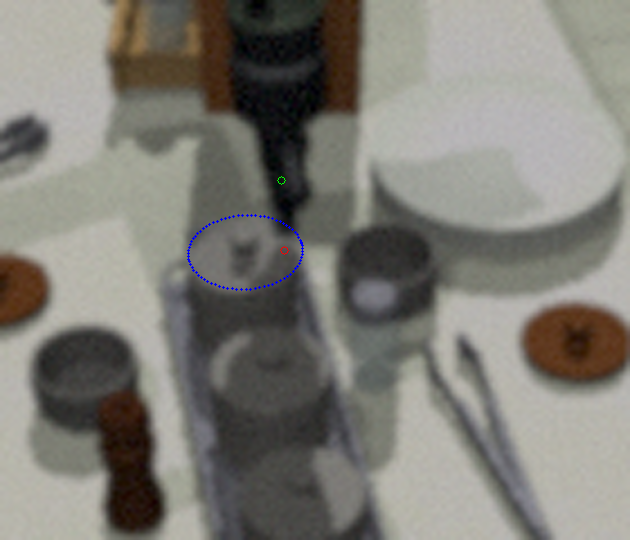

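View pics/w6o.png

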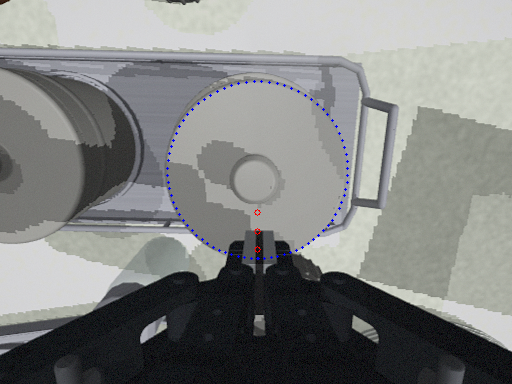

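The side view shows the actual dark tip ending about 20 mm above the reported TCP (crop (287,230) against (284,250)). I'll descend further under force control, on the side nearer the knob.

```bash
python3 - <<'E'
from h import *
f0=np.array(get_state()['contact_force'])
hit=move_l([.596,.128,.055],velocity=.02,until_force=2)
s=get_state();print(hit,np.round(s['position'],4),np.round(np.array(s['contact_force'])-f0,2),s['clock'])
sleep(.1);s=get_state();print(np.round(s['position'],4),np.round(np.array(s['contact_force'])-f0,2))
wrist('w7.png')
f=save('side','s4.png'); cv2.imwrite('pics/s4c.png',cv2.resize(f['img'][100:220,190:330,::-1],None,fx=4.5,fy=4.5,interpolation=cv2.INTER_CUBIC))
E
```

```text
True [0.5976 0.128  0.0683] [-0.83  0.83  2.14] 13.1
[0.5973 0.128  0.0684] [-0.81  0.92  2.17]
```

View pics/s4c.png

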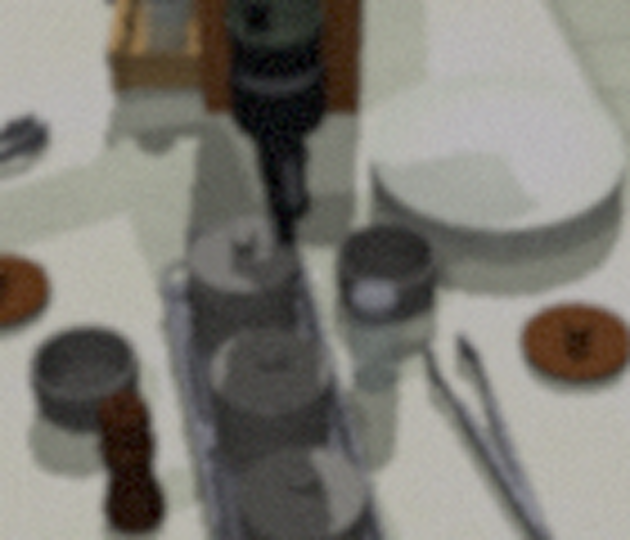

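View pics/w7.png

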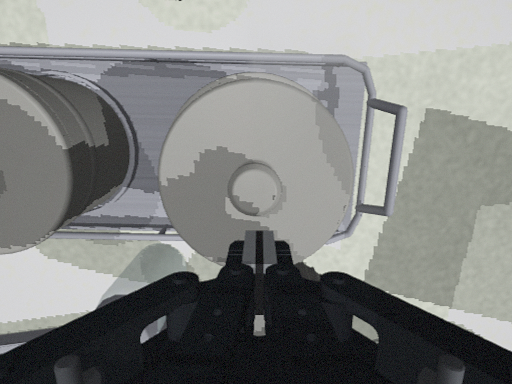

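Contact: 2.2 N at TCP z = 68.3 mm, so the tip's effective contact is about 17 mm above the TCP. I'll probe the other sides of the left lid.

```bash
sed -i 's/F=2.0,z0=.098,zmin=.079,v=.02/F=2.0,z0=.080,zmin=.056,v=.02/; s/z0+.012/z0+.005/g; s/velocity=.2,rot=RD/velocity=.15,rot=RD/' h.py
cat >> h.py <<'E'
def hop(x,y,z=.105):
    p=get_state()['position']; move_l([p[0],p[1],z],velocity=.2); move_l([x,y,z],velocity=.2,rot=RD)
E
python3 - <<'E'
from h import *
hop(.566,.162); press(.566,.162)
hop(.533,.128); press(.533,.128)
hop(.566,.095); press(.566,.095)
wrist('w8.png')
E
```

```text
[0.566 0.162] True z 66.81 66.9 dF [-1.1  0.1  5.9] [-0.4 -1.1  5.5] t 15.49
[0.533 0.128] True z 64.35 64.35 dF [-0.8  1.   5. ] [0.8 0.3 5.2] t 18.01
[0.566 0.095] True z 66.05 66.11 dF [-0.2  1.2  4.4] [ 0.1 -0.6  3.8] t 20.49
```

View pics/w8.png

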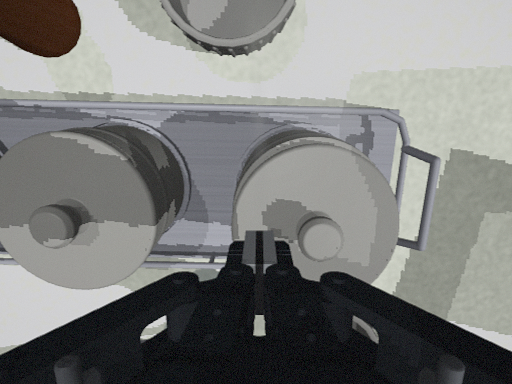

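The left lid measures about 68.3 mm at +x and 64.35 mm at −x, a tilt of about 0.06 rad with +x high. That matches the image fit (−0.067). Next are the middle and then the right lid, at two points each.

```bash
python3 - <<'E'
from h import *
for x,y in ((.527,-.011),(.593,-.011),(.520,-.142),(.586,-.142)):
    hop(x,y,.098); press(x,y)
E
```

```text
[ 0.527 -0.011] True z 62.86 62.87 dF [-1.   0.4  5.9] [-0.  -0.2  4.5] t 23.4
[ 0.593 -0.011] True z 62.88 62.87 dF [-0.7  0.7  5.8] [-0.3  0.2  5.6] t 26.05
[ 0.52  -0.142] True z 62.85 62.87 dF [-0.2 -0.   4.8] [-0.6  0.6  4.9] t 29.12
[ 0.586 -0.142] True z 62.88 62.88 dF [-0.9  1.8  4. ] [0.1 0.7 5.4] t 31.77
```

Middle and right lids both read 62.87 mm on either side, so they're flat, and the tip is 22 mm above the TCP. The left lid is the rocker, high at +x and slightly +y. I'll nudge its knob from the +x side.

```bash
python3 - <<'E'
from h import *
move_l([.60,-.142,.105],velocity=.25)
move_l([.609,.130,.105],velocity=.25)
move_l([.609,.130,.072],velocity=.1); sleep(.1)
f0=np.array(get_state()['contact_force'])
hit=move_l([.5745,.1235,.072],velocity=.02,until_force=5)
s=get_state();print(hit,np.round(s['position'],4),np.round(np.array(s['contact_force'])-f0,2),s['clock'])
wrist('w9.png')
move_l([.609,.130,.072],velocity=.08)
s=get_state();print(np.round(np.array(s['contact_force'])-f0,2))
hop(.601,.128,.09); press(.601,.128)
E
```

```text
True [0.5798 0.1241 0.0725] [ 2.92  1.27 -0.72] 35.6583
[ 0.13  0.84 -0.28]
[0.601 0.128] True z 62.86 62.87 dF [-0.5 -1.3  5. ] [-0.7 -0.2  6. ] t 38.28
```

View pics/w9.png

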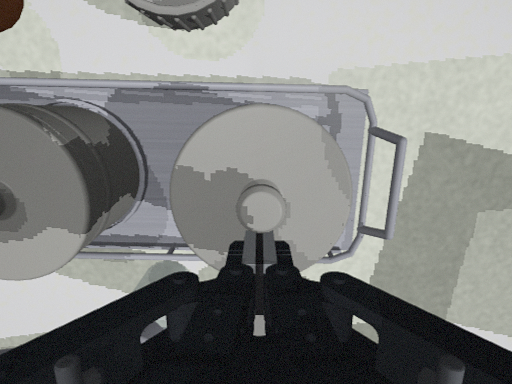

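Seated height at +x is now 62.87 mm. I'll check −x and one y side of the left lid, then back off and look.

```bash
python3 - <<'E'
from h import *
hop(.561,.158,.098); press(.561,.158)
hop(.529,.126,.098); press(.529,.126)
hop(.62,-.015,.2)
f=wrist('w10.png'); print(get_state()['contact_force'],get_state()['clock'])
for d in tip_of('wrist','lid_1')[:5]: print(np.round(d['centre']),round(d['score'],2),np.round(ray(f,d['centre'],.078),4))
for n in ('side','top'):
    f=save(n,n+'9.png')
    for d in tip_of(n,'lid_1')[:5]: print(n,np.round(d['centre']),round(d['score'],2),np.round(ray(f,d['centre'],.078),4))
E
```

```text
[0.561 0.158] True z 62.87 62.89 dF [-0.9 -0.8  5.4] [-1.9 -0.7  6.4] t 40.86
[0.529 0.126] True z 62.88 62.87 dF [-0.2 -0.2  5.5] [-0.1 -0.7  4.9] t 43.41
[ 0.42734395  0.57335403 -0.32712034] 45.55
[113. 108.] 0.91 [ 0.5509 -0.1426  0.078 ]
[264. 117.] 0.7 [ 0.5584 -0.0088  0.078 ]
[420. 117.] 0.67 [0.5585 0.1312 0.078 ]
side [258. 208.] 0.84 [ 0.5593 -0.1353  0.078 ]
side [188. 167.] 0.69 [0.3547 0.1261 0.078 ]
side [238. 160.] 0.63 [0.539  0.1217 0.078 ]
side [250. 187.] 0.57 [ 0.556 -0.03   0.078]
side [315. 173.] 0.57 [ 0.7925 -0.0173  0.078 ]
top [245. 192.] 0.7 [ 0.5556 -0.0099  0.078 ]
top [208. 195.] 0.7 [0.544  0.1177 0.078 ]
top [284. 195.] 0.58 [ 0.5516 -0.1426  0.078 ]
top [182. 248.] 0.56 [0.3615 0.1971 0.078 ]
top [235. 123.] 0.38 [0.798  0.0331 0.078 ]
```

View pics/w10.png

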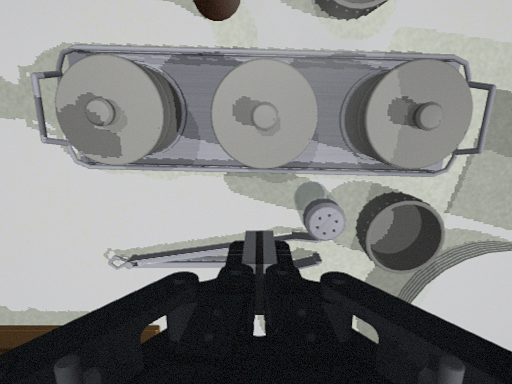

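The left lid at (420,117) now sits flat and in line with the middle (264,117) and right (113,108) lids. Ramekin, shaker and tongs still stand where they were, and the gripper is clear.

```bash
python3 - <<'E'
from h import *
sign_off()
E
```

```text
the job is handed in; nothing more can be done
```

The left pot's lid was the one that rocked. It now sits home, all three lids are flat, and I've handed the job in at about 46 s of the 67 s.

- **Feeling the lids:** I pressed left, then middle, then right with the shut fingertips, at about 2 to 6 N. The left lid was 1.5 to 5.4 mm high, tilted about 0.06 rad with its far side up. The middle and right lids read the same height (TCP 62.87 mm) at two points each, so they were flat.
- **Seating the left lid:** I pushed its knob toward the robot with about 3 N until it stopped. Pressed again at three points, it read 62.86 to 62.89 mm, the same as the other two.
- **Bystanders:** the last wrist picture showed three flat lids, nothing disturbed in view and the gripper clear. I did not measure whether the other objects had moved.

**What disagreed or failed:**
- My first two presses on the left lid stopped short of it. The real fingertip contact was about 22 mm above the reported TCP, so I found it by pushing lower under force control.
- The single-view image fit suggested the right lid was tilted, but pressing it showed it flat.
- The networks' final left-lid position differed by about 2 cm between cameras: x was 0.559 from the wrist, 0.539 from the side and 0.544 from above. I relied on the pressed heights and the small play of a seated lid, so its distance from the pot's centre was not measured directly.

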